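Oil the bench polisher and seat a splined polishing head

TASK

Get the bench polisher ready for the silver cup: pull the oiler's red-gripped lever towards the robot through its whole stroke, then ease it all the way back to rest by hand, never letting it fly back. Then take the blue polishing head out of the wooden stand, turn it until its splined stem meshes with the slots in the spindle socket, and slide it fully home, its flange flat on the spindle nose. A spring in the socket pushes the head back up, so finish while still holding the head and pressing it home (I will tighten the clamp screw then), and leave the other things on the bench where they are.

Things in the scene. Friction and masses are not known exactly. Their poses are not given: they have to be found in the camera images.
- oiler_lever (a joint): angle of the oiler's hand lever about its level pivot: 0 at rest, leaning 0.35 rad from upright to the polisher's back (+x of oiler_pivot); grows as the grip is pulled to the front, to a stop at 1.2 rad (whole stroke). A return spring resists with about 3 N at the grip at rest, 8 N at full stroke; let go, the lever flies back.
- oiler_grip (a point): centre of the lever's red round grip, 22 mm in diameter and 60 mm long, level, along the y axis of oiler_pivot, standing out to -y of the lever's 10 mm steel rod (rod 36 mm to +y of this point). Pinched from above along that x axis, it rolls between the fingers as the lever swings.
- oiler_pivot (a point): point on the lever's pivot axis (its y axis), 70 mm above the bench, level with the middle of the red grip; fixed to the polisher; z up, -x to the polisher's front (towards the robot). At lever angle q the grip's centre lies at x = 115 mm * sin(0.35 - q), z = 115 mm * cos(0.35 - q) from here. Green oil reservoir, 96 mm high, 70 mm to +y.
- spindle: the steel spindle nose, about 60 mm across. Origin at the centre of its level top face, 130 mm above the bench; z up, x along one of the socket's six slots (every 60 degrees, a short white line on the face at each). Socket: bore 21 mm in diameter, slots 8 mm wide reaching 16.5 mm from the axis. It starts at any angle and is braked: twisting the head by hand does not turn it.
- ejector_top (a point): centre of the top of the brass sprung ejector plate, 18 mm wide, 29 mm down the spindle bore. It pushes the head up with 6 N when first touched and 12 N when the head is home, 7 mm lower: more than the head's weight, so a head let go rises 7 mm.
- blue_head: the blue rubber polishing head, about 0.2 kg. Origin at the centre of its flange's underside; z up through the blue end; x along one of its six splines (every 60 degrees, a black dot on the flange above each). Aluminium flange 52 mm in diameter, 0 to 8 mm; blue cylinder 36 mm in diameter, 8 to 46 mm, domed to 56 mm. It hangs in the stand, flange on the stand's top. Home, its origin is on the nose face.
- blue_stem_tip (a point): lower end of the blue head's steel stem, 36 mm below its origin. Stem core 18.4 mm in diameter; six splines 5 mm wide reaching 14 mm from the axis end 10 mm above this tip (their last 4 mm tapered to 3 mm wide); below them a smooth tapered pilot. With the pilot in the bore and the splines not meshed but resting on the nose face, this tip is 10 mm below the face.
- stand: light wooden stand, fixed, 75 x 250 x 55 mm high, long side along its y axis, origin at the centre of its underside; three holes 34 mm in diameter at y = -80, 0, +80 mm, one head in each.
- red_head: brick-red conical polishing head of the same kind in the stand, 35 mm wide, flange 52 mm, 62 mm above the stand; leave it. Origin at its flange's underside.
- brush_head: brass brush head in the stand, up to 42 mm wide, flange 52 mm, 52 mm above the stand; leave it. Origin at its flange's underside.
- silver_cup: eight-sided silver cup on a foot, 66 mm wide, 63 mm high, on the bench; leave it. Origin at its underside.
- clear_bottle: glass bottle with a cork, 60 mm wide, 160 mm high; leave it. Origin at its underside.
- hammer: chasing hammer lying on the bench; leave it.
- red_scriber: red-handled scriber, 160 mm long, lying on the bench; leave it.

How it is judged:
By the outcome, as a careful person would: the job done as asked, in the order asked, and still so for the second after the job is handed in, while the arm keeps its last pose, push and grip.
It also fails if it takes over 61 s, if anything falls off the work surface, if the arm or the gripper's body presses on something with over 40 N, if the wrist force passes 120 N, or if a joint passes its speed limit or range.

ROBOT

A 6-joint arm with a two-finger parallel gripper is mounted at the origin on the work surface. World frame = base frame: x ahead of the robot, y to its left, z up, the work surface at z = 0. Lengths are in mm, angles in rad, forces in N, time in s.
With the tool pointing down it reaches from about 275 to 750 mm from the base axis. Payload 10.2 kg.
Tool frame: the origin (TCP) lies midway between the tips of the shut fingers; the grasp point (between the pads) lies 19 mm behind it; z points along the fingers, y is the line along which they close (so a half turn about z gives the same grasp; the last joint's range is limited). The gripper opens to 85 mm and grips with 20 to 120 N. Pads are 22 mm wide; open, the fingers measure 114 mm over their backs; the gripper's body (76 mm by 85 mm) begins 54 mm behind the grasp point. The pads swing forward as they close: fully open they stand 13 mm farther back than shut.
Start: joints at [1.043, 0.313, 1.498, -0, 1.331, -0.223], TCP at [157.566, 500.803, 196.194] pointing down, gripper open.
Joint ranges: [-2.94, 2.94], [-0.97, 2.17], [0.19, 2.56], [-1.23, 4.37], [0.02, 3.11], [-2.88, 2.88]. Speed limits (rad/s): [2.39, 2.39, 3.01, 3.14, 3.14, 3.14].

INTERFACE

Orientations are given as a unit quaternion [w, x, y, z].
In Python, from rig import ctrl gives the robot as it stands.
- The arm moves only by the tool send_rows, never from a script. Its argument "targets" is a list of rows, each an object with "offset": the shift along the world's x, y, z in cm, a list of three; "spin": the turn about the world's z in rad. A call has 1 to 8 rows; each row is the pose to reach, as a shift and turn from the pose commanded when the call began; what a row does not reach only later rows make up. A row lasts 1/12 s, in which the tool goes at most 41.7 mm and 7.16 degrees, less where a joint would pass 70% of its speed; a pose out of reach is approached as far as the arm can. A call with a gripper value outside its range is refused whole. "grip" is the opening, from 0 (shut) to 1 (fully open), set as the call begins (left out, the last holds). The fingers move at their own pace and stop on an object; "squeeze" is the grip in N (left out, the last holds). Time passes only in rows, so rows that repeat a pose let the fingers close. It gives the time, the measured TCP pose, the force, the opening and the grip force at its end, in the units of the state.
- ctrl.sense(): the state, without advancing time (a new reading comes with each control period).
- ctrl.capture(name): name is "scene" or "top" or "wrist"; returns (picture, depth): 384x512x3 uint8, red, green, blue; 384x512 float32, mm along the optical axis (not along the pixel's ray), 0 where there is no reading.
- ctrl.calibration(name): a dict with "fx", "fy", "cx", "cy" (pixels), "view" (4x4, takes a point from world to camera coordinates); the wrist camera has in their place "mount" (4x4, takes a point from camera to tool coordinates, whose origin is the TCP and whose axes are the flange's). Camera axes: x right, y down, z forward; pixel columns grow to the right and rows downward; lengths in mm; the calibration is good to about 2 mm. A picture is of the moment at which its call begins: read the wrist's pose just before it. calibration takes no time and is no camera call.
- ctrl.finish_job(): hands the job in; it is judged then, once.
Trained networks look in the newest picture that a camera, given by its name, has taken for a name from the list of things; names that differ only in an ending like _2 or _b are one class to them, and where a whole thing is asked for, a point or a joint stands for the part that bears it (a point fixed in the world has none). Each returns a list of dicts, best first, with "conf" (0 to 1); they miss things now and then, are a little off and sometimes report something else, mostly with a low value. They report only what shows in the picture. A call takes as long as a camera call.
- ctrl.search_frame(camera, query): "box" ([left, top, right, bottom] in pixels, round what is visible of it).
- ctrl.place_of(camera, query): "uv" ([column, row] in pixels: a listed point, or the origin of a listed thing).
The state is a dict: "time_s": time; "joints": joint angles; "dq": joint speeds; "tau": joint torques, N m; "eef_pos": TCP position; "ee_rot": TCP orientation; "force": force on the tool from outside, world axes, zero at the start; "wrist_torque": the same for the moment, N m; "grip_width": opening from 0.0 (shut) to 1.0 (fully open); "grip_force": force on a finger pad.
Only numpy, scipy, OpenCV 4.12 (cv2) and the standard library are available. Lean on these libraries where they do the work, as an engineer would, in place of code of your own. Each camera call takes 0.05 s, during which the arm holds its last target. There are 200 camera calls.

## Working session

There is one attempt and no reset: what is moved stays moved. The work goes in short steps, Python scripts to look and compute and a tool call to move; the robot and the scene stay as the last step left them, time stands still between calls to the robot, and variables do not carry over. Pictures are saved under pics/ and viewed, at most 13 in all, crops included, and the job is handed in when it is done.

Besides the shell and the picture viewer there is one more tool, called after "Request:" as a command line: name --argument value ..., lists and objects as JSON in quotes. send_rows: Moves the arm, as the interface text tells. Its arguments: {"type":"object","properties":{"targets":{"type":"array"},"grip":{"type":"number"},"squeeze":{"type":"number"}},"required":["targets"]}

```bash
mkdir -p pics
cat > h.py <<'E'
import numpy as np, cv2
from rig import ctrl
from scipy.spatial.transform import Rotation as R
def cam(n, s=None):
    c=ctrl.calibration(n); K=np.array([[c['fx'],0,c['cx']],[0,c['fy'],c['cy']],[0,0,1]])
    if 'view' in c: return K,np.array(c['view'])
    q=s['ee_rot']; T=np.eye(4); T[:3,:3]=R.from_quat([q[1],q[2],q[3],q[0]]).as_matrix(); T[:3,3]=s['eef_pos']
    return K,np.linalg.inv(T@np.array(c['mount']))
def ray(K,V,uv):
    W=np.linalg.inv(V); d=W[:3,:3]@np.linalg.inv(K)@[uv[0],uv[1],1]; return W[:3,3],d
def atz(K,V,uv,z):
    o,d=ray(K,V,uv); return o+d*(z-o[2])/d[2]
def tri(obs):
    P=[(K@V[:3]) for K,V,_ in obs]
    A=[];
    for p,(K,V,uv) in zip(P,obs): A+= [uv[0]*p[2]-p[0], uv[1]*p[2]-p[1]]
    A=np.array(A); A/=np.linalg.norm(A[:,:3],axis=1)[:,None]
    return np.linalg.lstsq(A[:,:3],-A[:,3],rcond=None)[0]
def dep(D,K,V,uv,r=1):
    u,v=int(round(uv[0])),int(round(uv[1])); p=D[max(v-r,0):v+r+1,max(u-r,0):u+r+1]; p=p[p>0]
    if not len(p): return None
    z=np.median(p); return (np.linalg.inv(V)@np.r_[np.linalg.inv(K)@[uv[0],uv[1],1]*z,1])[:3]
def save(n,img,f=1.5):
    cv2.imwrite('pics/'+n,cv2.resize(img[:,:,::-1],None,fx=f,fy=f,interpolation=cv2.INTER_CUBIC))
E
cat > a.py <<'E'
from h import *
np.set_printoptions(precision=1,suppress=True)
s=ctrl.sense(); print(s)
for n in ['scene','top']:
    im,D=ctrl.capture(n); save(n+'.png',im); K,V=cam(n)
    np.savez(n,im=im,D=D)
    for q in ['oiler_grip','oiler_pivot','spindle','ejector_top','blue_head','stand','red_head','brush_head','silver_cup','clear_bottle','hammer','red_scriber']:
        r=ctrl.place_of(n,q)
        for x in r[:2]: print(n,q,round(x['conf'],2),np.array(x['uv']),dep(D,K,V,x['uv']))
print(ctrl.sense()['time_s'])
E
python3 a.py
```

```text
{'time_s': 0.0, 'joints': array([ 1. ,  0.3,  1.5,  0. ,  1.3, -0.2]), 'dq': array([-0., -0.,  0., -0., -0.,  0.]), 'tau': array([  0. , -41.2, -26. ,  -0. ,   0. ,  -0. ]), 'eef_pos': array([157.4, 500.5, 195.6]), 'ee_rot': array([-0. ,  0.2,  1. , -0. ]), 'force': array([0.1, 0.2, 1.5]), 'wrist_torque': array([ 0., -0.,  0.]), 'grip_force': 0.0, 'grip_width': 0.995444828786913}
scene oiler_grip 0.57 [285.3 163.6] [588.8  11.4 185. ]
scene oiler_pivot 0.89 [275.  188.8] [452.5  91.3  12.3]
scene spindle 0.76 [343.4 148.9] [543.  304.9 124.8]
scene blue_head 0.56 [282.2 165.9] [589.   -0.2 181.7]
scene blue_head 0.55 [198.7 214.1] [ 499.5 -226.    70. ]
scene stand 0.73 [202.1 231.4] [ 521.7 -232.7   26.5]
scene red_head 0.69 [223.5 210.1] [ 518.8 -156.2   64.3]
scene brush_head 0.85 [166.9 217.5] [ 468.9 -307.7   77.4]
scene silver_cup 0.92 [295.3 257.7] [ 774.6 -114.    32.4]
scene silver_cup 0.41 [343.6 149. ] [548.3 299.5 128. ]
scene clear_bottle 0.79 [267.9 270.9] [ 849.8 -265.8  121.1]
scene hammer 0.82 [117.1 286.2] [ 578.  -507.6   22.1]
scene red_scriber 0.56 [193.2 300.7] [ 714.4 -381.2    1.7]
top oiler_grip 0.6 [213.3 195.7] [583.8  13.8 189.3]
top oiler_pivot 0.58 [212.2 213.9] [554.   34.6  12.5]
top spindle 0.65 [113.8 212.2] [543.9 297.2 101.4]
top blue_head 0.51 [296.7 241.1] [ 476.5 -208.7  106.8]
top stand 0.74 [293.7 241. ] [ 477.  -202.2   90. ]
top red_head 0.71 [271.6 227.4] [ 511.4 -139.6  115. ]
top red_head 0.65 [390.6 211.9] [ 571.3 -495.9   24.7]
top brush_head 0.78 [322.1 247.5] [ 460.9 -277.5  106.9]
top silver_cup 0.73 [272.  227.6] [ 510.9 -140.6  115.6]
top silver_cup 0.56 [253.7 151.2] [749.9 -85.3  15.6]
top clear_bottle 0.97 [283.8 157.3] [ 709.8 -171.3  106.2]
top hammer 0.63 [391.6 212.4] [ 569.8 -498.8   24.7]
top red_scriber 0.64 [347.1 170.1] [ 700.7 -375.4   -0.3]
top red_scriber 0.35 [213.3 198.4] [577.2  13.7 187.3]
1.3
```

View pics/scene.png

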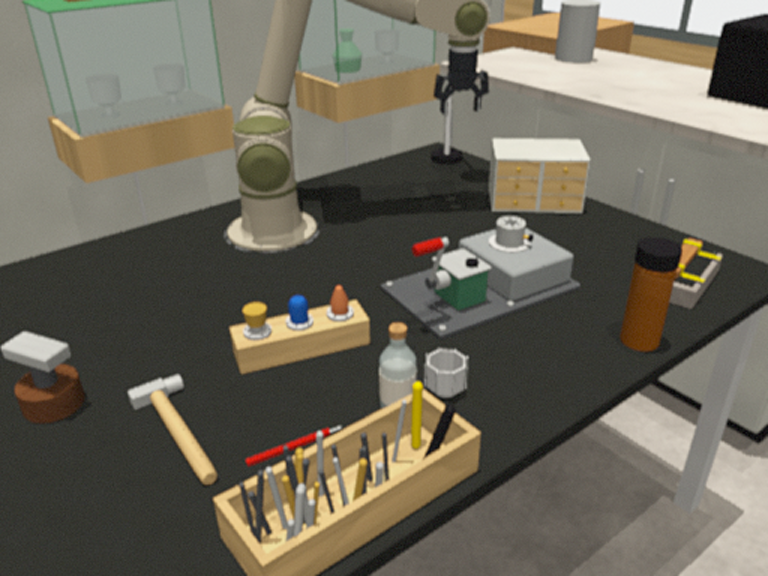

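View pics/top.png

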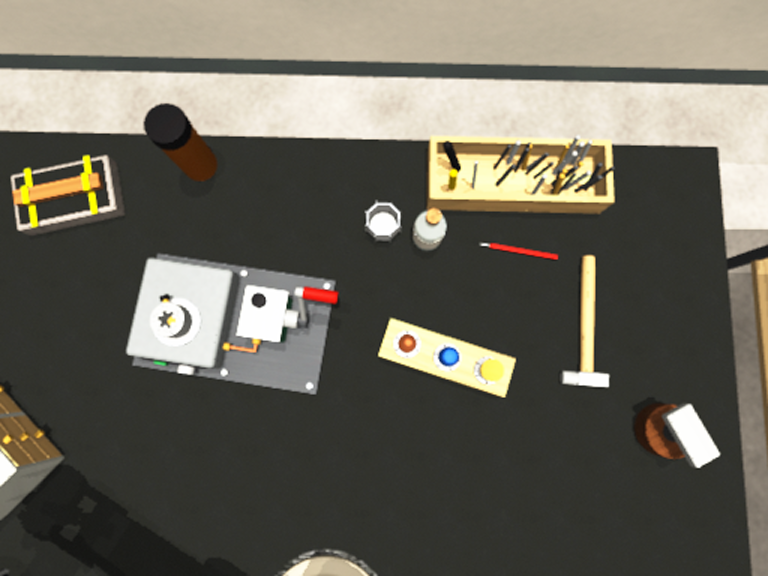

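```bash
cat > b.py <<'E'
from h import *
np.set_printoptions(precision=1,suppress=True)
S=cam('scene');T=cam('top')
for n,a,b in [('grip',[285.3,163.6],[213.3,195.7]),('pivot',[275,188.8],[212.2,213.9]),('spindle',[343.4,148.9],[113.8,212.2]),('blue',[198.7,214.1],[296.7,241.1]),('red',[223.5,210.1],[271.6,227.4]),('brush',[166.9,217.5],[322.1,247.5])]:
    p=tri([(*S,a),(*T,b)]); print(n,p,[ (K@V[:3]@np.r_[p,1])[:2]/(V[2]@np.r_[p,1])-uv for (K,V),uv in ((S,a),(T,b))])
for n,z in [('spindle',130)]: print(atz(*T,[113.8,212.2],z),atz(*S,[343.4,148.9],z))
E
python3 b.py
```

```text
grip [584.9  14.7 182.4] [array([-0.,  0.]), array([-0., -0.])]
pivot [543.7  21.6  80.7] [array([ 2.1, -0.3]), array([1.8, 1.4])]
spindle [545.6 292.7 127.6] [array([-1.9,  0.5]), array([-1.9, -1.6])]
blue [ 478.1 -214.4   54.1] [array([-0.1, -0. ]), array([-0.1, -0. ])]
red [ 512.4 -146.2   57.3] [array([ 1.7, -0.1]), array([1.4, 1. ])]
brush [ 457.3 -292.8   64.5] [array([3.3, 0.1]), array([2.8, 1.6])]
[541.2 286.4 130. ] [550.1 296.4 130. ]
```

The scene shows the red grip at about (430,246) and the spindle at (510,228). The stand has brush (256,317), blue (298,310) and red (340,300). The top view agrees, and the polisher is yawed by about -0.14 rad.

Run:
```python
from h import *
np.set_printoptions(precision=3,suppress=True)
s=ctrl.sense();c=ctrl.calibration('wrist');print(c)
q=s['ee_rot'];print(q,R.from_quat([q[1],q[2],q[3],q[0]]).as_matrix())
T=cam('top')
a=[atz(*T,np.array(p)/1.5,3)[:2] for p in [(243,273),(330,285),(309,386),(224,372)]];print(a)
for i,j in [(0,1),(3,2)]: d=a[i]-a[j];print(-np.arctan2(d[0],d[1]))
```

```text
{'fx': 344.76762776231504, 'fy': 344.76762776231504, 'cx': 252.1256560332564, 'cy': 196.74220081971637, 'mount': array([[  -0.   ,   -0.953,   -0.303,   77.793],
       [   1.   ,   -0.001,    0.002,    0.257],
       [  -0.002,   -0.303,    0.953, -178.484],
       [   0.   ,    0.   ,    0.   ,    1.   ]])}
[-0.     0.152  0.988 -0.   ] [[-0.954  0.3   -0.   ]
 [ 0.3    0.954  0.   ]
 [ 0.    -0.    -1.   ]]
[array([649.329, 193.922]), array([628.637,  14.906]), array([425.3  ,  48.695]), array([448.618, 218.898])]
-0.1150802352316712
-0.1361517879887907
```

Request:
send_rows --targets '[{"offset": [2, -2, 2], "spin": -0.08}, {"offset": [4.5, -5, 4], "spin": -0.18}, {"offset": [7, -8, 6], "spin": -0.28}, {"offset": [9.5, -11, 8], "spin": -0.38}, {"offset": [12, -14, 8.5], "spin": -0.48}, {"offset": [14.5, -17, 8.5], "spin": -0.58}, {"offset": [17, -20, 8.5], "spin": -0.68}, {"offset": [19.5, -23, 8.5], "spin": -0.78}]'

```text
time_s: 1.97
eef_pos: [353.5, 269.0, 281.6]
ee_rot: [0.0, 0.518, 0.855, 0.0]
force: [0.7, 0.2, -0.4]
grip_width: 1.002
grip_force: 0.0
```

Request:
send_rows --targets '[{"offset": [2.5, -3.0, 0], "spin": -0.1}, {"offset": [5, -6, 0], "spin": -0.2}, {"offset": [7.5, -9, 0], "spin": -0.3}, {"offset": [10, -12, 0], "spin": -0.4}, {"offset": [12.5, -15, 0], "spin": -0.5}, {"offset": [15, -18, 0], "spin": -0.6}, {"offset": [18, -21, 0], "spin": -0.62}, {"offset": [20.3, -23.5, 0], "spin": -0.62}]'

```text
time_s: 2.63
eef_pos: [556.9, 33.5, 281.0]
ee_rot: [0.0, 0.754, 0.657, -0.0]
force: [0.6, 0.8, -0.6]
grip_width: 1.0
grip_force: 0.0
```

Request:
send_rows --targets '[{"offset": [1, -1, 0], "spin": 0}, {"offset": [2, -2, 0], "spin": 0}]'

```text
time_s: 2.8
eef_pos: [576.4, 14.2, 280.6]
ee_rot: [-0.0, 0.753, 0.658, -0.0]
force: [-0.0, 0.4, 0.2]
grip_width: 1.002
grip_force: 0.0
```

```bash
cat > w.py <<'E'
from h import *
import sys
np.set_printoptions(precision=1,suppress=True)
name=sys.argv[1]; s=ctrl.sense(); im,D=ctrl.capture('wrist'); save(name+'.png',im); K,V=cam('wrist',s)
np.savez(name,im=im,D=D,K=K,V=V)
q=s['ee_rot']; M=R.from_quat([q[1],q[2],q[3],q[0]]).as_matrix()
print('t',s['time_s'],'tcp',s['eef_pos'],'tooly',np.arctan2(M[1,1],M[0,1]).round(3),'F',s['force'],s['grip_width'])
for q in sys.argv[2:]:
    for x in ctrl.place_of('wrist',q)[:2]: print(q,round(x['conf'],2),np.array(x['uv']),dep(D,K,V,x['uv'],2))
E
python3 w.py w1 oiler_grip oiler_pivot
```

```text
t 2.8 tcp [576.4  14.2 280.6] tooly -0.136 F [-0.   0.4  0.2] 1.0023729726953061
oiler_grip 0.76 [259.7 182.6] [583.1  17.9 189.2]
oiler_grip 0.37 [373.2 265.2] [624.8  19.4 338.6]
oiler_pivot 0.6 [223.8 158.4] [536.8   6.6   0.7]
```

View pics/w1.png

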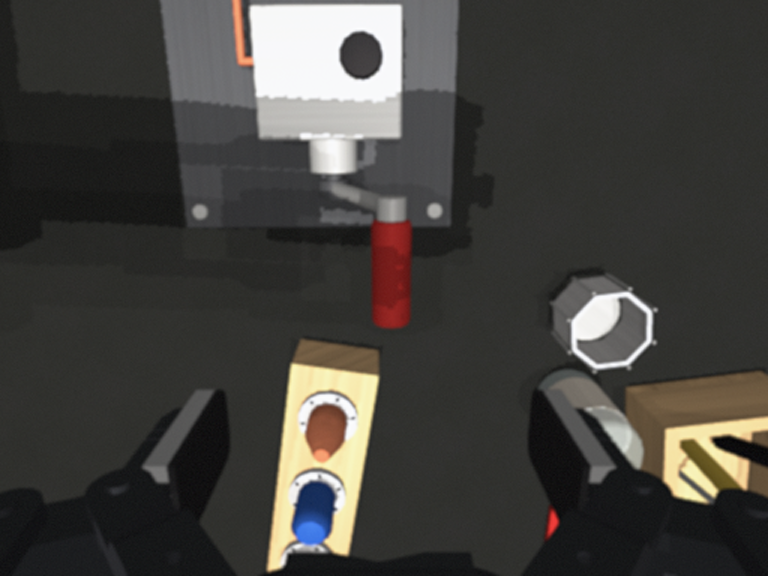

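The grip is at about (391,273) in the 1.5x picture, aligned with the tool. That puts it at (583, 15, 178) mm.

Request:
send_rows --targets '[{"offset": [0.7, 0.1, -3], "spin": 0}, {"offset": [0.7, 0.1, -6.5], "spin": 0}, {"offset": [0.7, 0.1, -10], "spin": 0}, {"offset": [0.7, 0.1, -12.4], "spin": 0}, {"offset": [0.7, 0.1, -12.4], "spin": 0}]'

```text
time_s: 3.37
eef_pos: [579.5, 18.2, 152.7]
ee_rot: [-0.003, 0.752, 0.659, -0.003]
force: [-0.5, 0.0, -1.1]
grip_width: 1.001
grip_force: 0.0
```

Request:
send_rows --targets '[{"offset": [0, 0, 0], "spin": 0}, {"offset": [0, 0, 0], "spin": 0}, {"offset": [0, 0, 0], "spin": 0}, {"offset": [0, 0, 0], "spin": 0}, {"offset": [0, 0, 0], "spin": 0}, {"offset": [0, 0, 0], "spin": 0}]' --grip 0 --squeeze 35

```text
time_s: 3.87
eef_pos: [582.8, 16.8, 157.8]
ee_rot: [0.0, 0.753, 0.658, 0.0]
force: [-0.1, -0.5, -0.6]
grip_width: 0.144
grip_force: 0.0
```

Run:
```python
import numpy as np
from rig import ctrl
s=ctrl.sense();print(s['time_s'],s['eef_pos'],s['force'],s['grip_width'],s['grip_force'])
u=np.array([np.cos(-.136),np.sin(-.136)])
for q in np.arange(0,1.31,.1):
    dx=115*(np.sin(.35-q)-np.sin(.35));dz=115*(np.cos(.35-q)-np.cos(.35));print(q.round(2),(u*dx/10).round(2),(dz/10).round(2))
```

```text
3.8667 [582.77054085  16.76065127 157.82651642] [-0.08680148 -0.48436858 -0.6037024 ] 0.14387487660222725 0.0
0.0 [ 0. -0.] 0.0
0.1 [-1.09  0.15] 0.34
0.2 [-2.2  0.3] 0.57
0.3 [-3.34  0.46] 0.68
0.4 [-4.48  0.61] 0.68
0.5 [-5.61  0.77] 0.57
0.6 [-6.73  0.92] 0.34
0.7 [-7.81  1.07] 0.0
0.8 [-8.86  1.21] -0.45
0.9 [-9.86  1.35] -1.0
1.0 [-10.8    1.48] -1.65
1.1 [-11.67   1.6 ] -2.39
1.2 [-12.47   1.71] -3.21
1.3 [-13.17   1.8 ] -4.11
```

```bash
python3 w.py w2 oiler_grip
```

```text
t 3.8667 tcp [582.8  16.8 157.8] tooly -0.134 F [-0.1 -0.5 -0.6] 0.14387487660222725
oiler_grip 0.95 [250.4 252.6] [582.3  20.4 188.8]
```

View pics/w2.png

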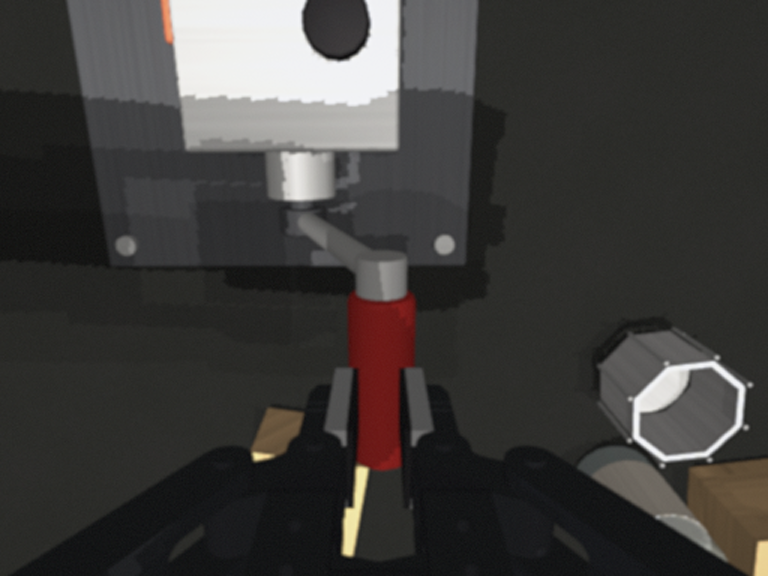

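Run:
```python
from h import *
np.set_printoptions(precision=1,suppress=True)
d=np.load('w2.npz')
for r in (205,220,240,250,260,270,280,290,300,310):
    print(r,[(c,dep(d['D'],d['K'],d['V'],(c,r),0)) for c in (228,237,254,270,280)])
```

```text
205 [(228, array([553.4, -16.7,   1. ])), (237, array([579.3,  43.9, 186.4])), (254, array([587.2,  43.9, 189.3])), (270, array([594.3,  42. , 186.8])), (280, array([606.4, -24. ,   0.4]))]
220 [(228, array([550.8, -33.3,   0.1])), (237, array([578.2,  36.7, 186.6])), (254, array([586.2,  37.2, 190.5])), (270, array([593.5,  34.4, 185.9])), (280, array([604.6, -40.2,   1.2]))]
240 [(228, array([547.3, -55.6,   0.7])), (237, array([576.6,  26.1, 185.3])), (254, array([584.9,  27.3, 190.5])), (270, array([592.2,  24.7, 186.9])), (280, array([602.1, -63. ,   0.8]))]
250 [(228, array([573.8,  29.4, 201.8])), (237, array([577.7,  28.9, 202. ])), (254, array([584.2,  21.4, 188.7])), (270, array([591.7,  27. , 201.8])), (280, array([596. ,  27.3, 203.6]))]
260 [(228, array([574.5,  29.7, 211.6])), (237, array([578.1,  29.3, 211.8])), (254, array([583.5,  16.8, 189.8])), (270, array([591.3,  27.3, 211.3])), (280, array([595.3,  26.3, 210.6]))]
270 [(228, array([574.9,  29.1, 218.7])), (237, array([577.9,  26.7, 215.1])), (254, array([582.8,  11.4, 189.5])), (270, array([590.9,  27.1, 218.9])), (280, array([594.7,  26.5, 218.8]))]
280 [(228, array([575.4,  29.3, 226.3])), (237, array([577.3,  22.7, 216. ])), (254, array([582.1,   5.9, 189.4])), (270, array([590.6,  28.3, 228. ])), (280, array([594.1,  26.6, 226. ]))]
290 [(228, array([575.5,  27.8, 230.4])), (237, array([576.8,  18.9, 217. ])), (254, array([581.5,   1.3, 190.8])), (270, array([590.1,  25.8, 230.4])), (280, array([593.6,  28.2, 234.9]))]
300 [(228, array([576.2,  29.1, 238.5])), (237, array([576.4,  15.7, 219. ])), (254, array([580.6,  -5.4, 189. ])), (270, array([589.7,  22. , 230.9])), (280, array([593.1,  27.4, 239.4]))]
310 [(228, array([575.9,  26.4, 240. ])), (237, array([575.9,  11.9, 220. ])), (254, array([579.9, -10.8, 189.5])), (270, array([589.1,  17.3, 230. ])), (280, array([592.7,  27.6, 244.9]))]
```

Run:
```python
from h import *
np.set_printoptions(precision=1,suppress=True)
s=ctrl.sense();print(s['grip_width'],s['eef_pos'],s['joints'])
im,D=ctrl.capture('scene');K,V=cam('scene')
d=np.load('w1.npz')
D1=d['D']
for r,c in ((265,140),(275,140),(265,145),(300,110),(265,365),(275,370)): print('w1',r,c,dep(D1,d['K'],d['V'],(c,r),0))
p=lambda P:(K@V[:3]@np.r_[P,1])[:2]/(V[2]@np.r_[P,1])
uv=p(s['eef_pos']);print('tcp px',uv,'grip px',p([583,15,178]))
u,v=(uv-[50,60]).astype(int)
save('s2.png',im[v:v+100,u:u+110],5);print(u,v)
```

```text
-0.0016823737874410304 [582.7  16.8 157.5] [-0.2  0.5  1.4  0.   1.3 -0. ]
w1 265 140 [534.6  31.8 338.7]
w1 275 140 [535.5  29.8 343. ]
w1 265 145 [535.9  30.8 337.2]
w1 300 110 [531.6  31.7 361.2]
w1 265 365 [621.7  19.8 338.5]
w1 275 370 [621.   20.3 346.7]
tcp px [285.1 171. ] grip px [284.9 164.7]
235 110
```

View pics/s2.png

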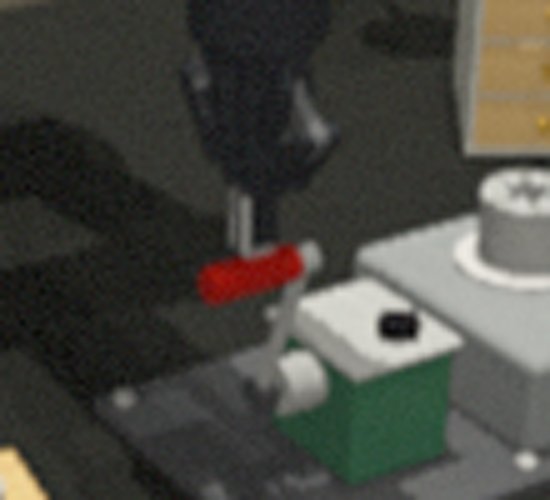

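The fingers shut above the grip. Their tips really sit about 41 mm behind the reported TCP: they are at z≈199 while the TCP reads 158, and both cameras agree. I'll correct for that.

Request:
send_rows --targets '[{"offset": [0, 0, 0], "spin": 0}, {"offset": [0, 0, 0], "spin": 0}, {"offset": [0, 0, 0], "spin": 0}, {"offset": [0, 0, 0], "spin": 0}, {"offset": [0, 0, 0], "spin": 0}, {"offset": [0, 0, 0], "spin": 0}, {"offset": [0, 0, 0], "spin": 0}]' --grip 1

```text
time_s: 4.6
eef_pos: [582.5, 16.8, 157.2]
ee_rot: [-0.0, 0.753, 0.658, -0.0]
force: [-0.7, -0.1, -0.2]
grip_width: 0.974
grip_force: 0.0
```

Request:
send_rows --targets '[{"offset": [0, -0.1, -2], "spin": 0}, {"offset": [0, -0.1, -4], "spin": 0}, {"offset": [0, -0.1, -4], "spin": 0}]'

```text
time_s: 4.85
eef_pos: [580.7, 16.0, 113.7]
ee_rot: [-0.002, 0.753, 0.658, -0.002]
force: [-0.4, -0.5, -0.7]
grip_width: 1.003
grip_force: 0.0
```

Request:
send_rows --targets '[{"offset": [0, 0, 0], "spin": 0}, {"offset": [0, 0, 0], "spin": 0}, {"offset": [0, 0, 0], "spin": 0}, {"offset": [0, 0, 0], "spin": 0}, {"offset": [0, 0, 0], "spin": 0}, {"offset": [0, 0, 0], "spin": 0}, {"offset": [0, 0, 0], "spin": 0}]' --grip 0 --squeeze 35

```text
time_s: 5.43
eef_pos: [583.3, 15.7, 117.9]
ee_rot: [0.001, 0.753, 0.658, 0.001]
force: [3.1, 0.2, 3.0]
grip_width: 0.245
grip_force: 34.4
```

Request:
send_rows --targets '[{"offset": [-0.54, 0.07, 0.18], "spin": 0}, {"offset": [-1.09, 0.15, 0.34], "spin": 0}, {"offset": [-1.64, 0.22, 0.46], "spin": 0}, {"offset": [-2.2, 0.3, 0.57], "spin": 0}, {"offset": [-2.77, 0.38, 0.64], "spin": 0}, {"offset": [-3.34, 0.46, 0.68], "spin": 0}, {"offset": [-3.91, 0.53, 0.69], "spin": 0}, {"offset": [-4.48, 0.61, 0.68], "spin": 0}]'

```text
time_s: 6.1
eef_pos: [540.5, 21.3, 126.2]
ee_rot: [0.004, 0.753, 0.658, 0.003]
force: [9.1, -1.4, 12.4]
grip_width: 0.242
grip_force: 36.1
```

Request:
send_rows --targets '[{"offset": [-0.57, 0.08, -0.04], "spin": 0}, {"offset": [-1.13, 0.16, -0.11], "spin": 0}, {"offset": [-1.69, 0.23, -0.21], "spin": 0}, {"offset": [-2.25, 0.31, -0.34], "spin": 0}, {"offset": [-2.79, 0.38, -0.49], "spin": 0}, {"offset": [-3.33, 0.46, -0.68], "spin": 0}, {"offset": [-3.86, 0.53, -0.89], "spin": 0}, {"offset": [-4.38, 0.6, -1.13], "spin": 0}]'

```text
time_s: 6.77
eef_pos: [496.6, 27.2, 114.5]
ee_rot: [0.003, 0.753, 0.658, 0.003]
force: [7.7, 0.0, 5.1]
grip_width: 0.246
grip_force: 35.7
```

Request:
send_rows --targets '[{"offset": [-0.5, 0.07, -0.26], "spin": 0}, {"offset": [-1.0, 0.14, -0.55], "spin": 0}, {"offset": [-1.48, 0.21, -0.87], "spin": 0}, {"offset": [-1.94, 0.27, -1.2], "spin": 0}, {"offset": [-2.38, 0.33, -1.56], "spin": 0}, {"offset": [-2.81, 0.39, -1.94], "spin": 0}, {"offset": [-3.22, 0.45, -2.34], "spin": 0}, {"offset": [-3.61, 0.5, -2.76], "spin": 0}]'

```text
time_s: 7.43
eef_pos: [461.3, 32.0, 86.9]
ee_rot: [0.004, 0.753, 0.658, 0.003]
force: [6.5, -1.9, 11.1]
grip_width: 0.245
grip_force: 37.7
```

Request:
send_rows --targets '[{"offset": [-0.1, 0.01, -0.1], "spin": 0}, {"offset": [-0.2, 0.03, -0.22], "spin": 0}, {"offset": [-0.2, 0.03, -0.22], "spin": 0}]'

```text
time_s: 7.68
eef_pos: [459.1, 32.4, 84.7]
ee_rot: [0.004, 0.753, 0.658, 0.003]
force: [9.6, -2.8, 5.2]
grip_width: 0.245
grip_force: 37.4
```

```bash
python3 w.py w3 oiler_grip
```

```text
t 7.6833 tcp [459.1  32.4  84.7] tooly -0.134 F [ 9.6 -2.8  5.2] 0.24460593103757333
oiler_grip 0.83 [250.8 299.7] [458.7  38.5 157.2]
```

Request:
send_rows --targets '[{"offset": [-0.15, 0.02, -0.2], "spin": 0}, {"offset": [-0.3, 0.04, -0.4], "spin": 0}, {"offset": [-0.4, 0.05, -0.5], "spin": 0}, {"offset": [-0.4, 0.05, -0.5], "spin": 0}]'

```text
time_s: 8.12
eef_pos: [459.1, 32.3, 83.6]
ee_rot: [0.008, 0.753, 0.658, 0.006]
force: [10.3, -0.7, 34.8]
grip_width: 0.247
grip_force: 39.9
```

Request:
send_rows --targets '[{"offset": [0.6, -0.08, 0.72], "spin": 0}, {"offset": [1.0, -0.14, 1.14], "spin": 0}, {"offset": [1.4, -0.19, 1.54], "spin": 0}, {"offset": [1.83, -0.25, 1.92], "spin": 0}, {"offset": [2.27, -0.31, 2.28], "spin": 0}, {"offset": [2.73, -0.37, 2.62], "spin": 0}, {"offset": [3.21, -0.44, 2.93], "spin": 0}, {"offset": [3.7, -0.51, 3.22], "spin": 0}]'

```text
time_s: 8.78
eef_pos: [489.3, 28.6, 110.5]
ee_rot: [-0.0, 0.753, 0.658, 0.0]
force: [0.5, -0.5, 3.3]
grip_width: 0.247
grip_force: 36.6
```

Request:
send_rows --targets '[{"offset": [0.51, -0.07, 0.26], "spin": 0}, {"offset": [1.03, -0.14, 0.5], "spin": 0}, {"offset": [1.56, -0.21, 0.71], "spin": 0}, {"offset": [2.1, -0.28, 0.9], "spin": 0}, {"offset": [2.64, -0.36, 1.05], "spin": 0}, {"offset": [3.2, -0.43, 1.18], "spin": 0}, {"offset": [3.76, -0.51, 1.28], "spin": 0}, {"offset": [4.32, -0.59, 1.35], "spin": 0}]'

```text
time_s: 9.45
eef_pos: [532.5, 22.8, 123.5]
ee_rot: [-0.0, 0.753, 0.658, -0.0]
force: [-0.6, 2.6, 6.0]
grip_width: 0.248
grip_force: 37.0
```

Request:
send_rows --targets '[{"offset": [0.57, -0.08, 0.04], "spin": 0}, {"offset": [1.14, -0.16, 0.05], "spin": 0}, {"offset": [1.71, -0.23, 0.04], "spin": 0}, {"offset": [2.28, -0.31, 0], "spin": 0}, {"offset": [2.85, -0.39, -0.07], "spin": 0}, {"offset": [3.41, -0.47, -0.18], "spin": 0}, {"offset": [3.96, -0.54, -0.3], "spin": 0}, {"offset": [4.51, -0.62, -0.46], "spin": 0}]'

```text
time_s: 10.12
eef_pos: [577.7, 16.6, 118.9]
ee_rot: [-0.0, 0.753, 0.658, 0.0]
force: [-1.0, 4.1, -0.1]
grip_width: 0.243
grip_force: 37.3
```

Request:
send_rows --targets '[{"offset": [0.27, -0.03, -0.09], "spin": 0}, {"offset": [0.54, -0.07, -0.18], "spin": 0}, {"offset": [0.75, -0.1, -0.26], "spin": 0}, {"offset": [0.85, -0.12, -0.29], "spin": 0}, {"offset": [0.85, -0.12, -0.29], "spin": 0}]'

```text
time_s: 10.53
eef_pos: [583.9, 15.7, 116.3]
ee_rot: [-0.002, 0.753, 0.658, -0.002]
force: [-12.2, 5.4, 8.8]
grip_width: 0.245
grip_force: 38.1
```

Request:
send_rows --targets '[{"offset": [0, 0, 0], "spin": 0}, {"offset": [-0.1, 0, 0.1], "spin": 0}, {"offset": [-0.1, 0, 0.1], "spin": 0}, {"offset": [-0.1, 0, 0.1], "spin": 0}, {"offset": [-0.1, 0, 1], "spin": 0}, {"offset": [-0.1, 0, 4], "spin": 0}, {"offset": [-0.1, 0, 8], "spin": 0}, {"offset": [-0.1, 0, 10], "spin": 0}]' --grip 1

```text
time_s: 11.2
eef_pos: [585.7, 15.0, 221.2]
ee_rot: [0.002, 0.753, 0.658, 0.002]
force: [0.7, 0.4, 0.7]
grip_width: 1.0
grip_force: 0.0
```

Request:
send_rows --targets '[{"offset": [-1, -2.5, 0], "spin": -0.05}, {"offset": [-2.5, -6, 0], "spin": -0.1}, {"offset": [-4, -9.5, 0], "spin": -0.15}, {"offset": [-5.5, -13, 0], "spin": -0.22}, {"offset": [-7, -16.5, -1], "spin": -0.22}, {"offset": [-9, -20, -2], "spin": -0.22}, {"offset": [-10.5, -23, -4], "spin": -0.22}, {"offset": [-10.5, -23, -4], "spin": -0.22}]'

```text
time_s: 11.87
eef_pos: [476.4, -218.6, 173.7]
ee_rot: [-0.002, 0.822, 0.569, -0.001]
force: [0.7, -0.2, -1.4]
grip_width: 1.001
grip_force: 0.0
```

```bash
python3 w.py w4 blue_head red_head brush_head stand
```

```text
t 11.8667 tcp [ 476.4 -218.6  173.7] tooly -0.359 F [ 0.7 -0.2 -1.4] 1.0005511514722398
blue_head 0.67 [261.7 173.6] [ 489.  -203.7  108.4]
red_head 0.72 [499.1  34.5] [ 705.4 -177.5   44.8]
```

View pics/w4.png

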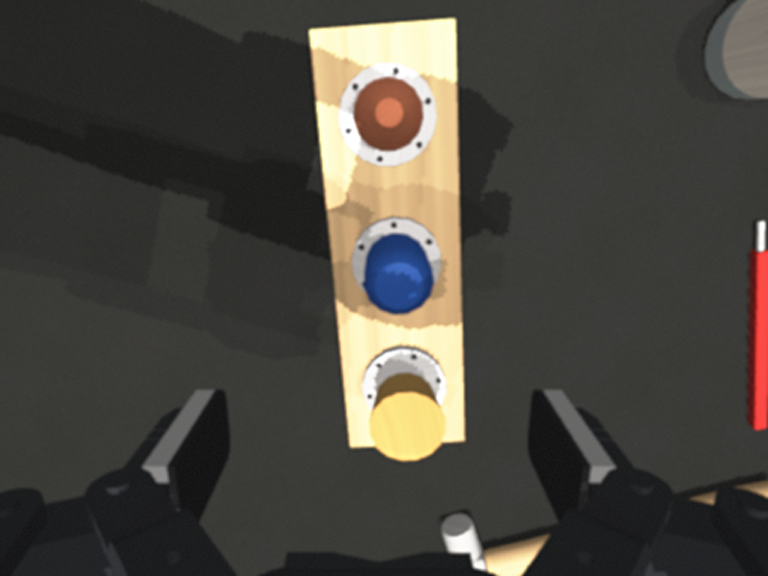

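The blue head's flange is centred at about (397,262), with dots visible at (361,247), (393,225) and (429,241). The red flange shows all six of its dots.

```bash
cat > dots.py <<'E'
from h import *
from scipy.optimize import least_squares
np.set_printoptions(precision=2,suppress=True)
def refine(im,uv,r=3,dark=True):
    g=im.astype(float).mean(2); u,v=int(round(uv[0])),int(round(uv[1]))
    p=g[v-r:v+r+1,u-r:u+r+1]; w=(np.median(p)-p)*(1 if dark else -1); w=np.clip(w-0.3*w.max(),0,None)
    yy,xx=np.mgrid[v-r:v+r+1,u-r:u+r+1]; return np.array([(w*xx).sum(),(w*yy).sum()])/w.sum()
def fit(P,k,r=None):
    f=lambda x:(np.array(P)-x[:2]-(x[3] if r is None else r)*np.c_[np.cos(x[2]+np.array(k)*np.pi/3),np.sin(x[2]+np.array(k)*np.pi/3)]).ravel()
    m=np.mean(P,0);best=None
    for a in np.arange(0,6.28,.3):
        s=least_squares(f,[*m,a,21]);
        if (best is None or s.cost<best.cost) and s.x[3]>0: best=s
    return best.x,best.cost
E
cat > c.py <<'E'
from dots import *
d=np.load('w4.npz');im,D,K,V=[d[k] for k in ('im','D','K','V')]
# order as dots run clockwise in image = check sign by fit cost
def go(n,px,k,z,r=None):
    uv=[refine(im,np.array(p)/1.5) for p in px]; P=[atz(K,V,u,z)[:2] for u in uv]
    for sg in (1,-1): print(n,sg,*fit(P,[sg*i for i in k],r))
    return P
go('red',[(396,71),(428,101),(419,145),(380,159),(348,131),(355,87)],range(6),63)
go('blue',[(361,247),(393,225),(429,241)],range(3),63)
go('blue r22',[(361,247),(393,225),(429,241)],range(3),63,22)
print(dep(D,K,V,(395/1.5,222/1.5),0),dep(D,K,V,(370/1.5,330/1.5),1),dep(D,K,V,(400/1.5,272/1.5),1))
E
python3 c.py
```

```text
red 1 [ 510.45 -139.64   18.56    0.03] 1486.9415553975723
red -1 [ 510.45 -139.64   -5.26   22.26] 0.027833477448767456
blue 1 [ 494.74 -190.83    9.67   17.79] 148.77926560768364
blue -1 [ 487.41 -216.5     2.34   22.25] 0.0002871491988440811
blue r22 1 [ 495.52 -188.14    3.39   21.  ] 163.55455211918914
blue r22 -1 [ 487.45 -216.34    2.34   21.  ] 0.05171702414437653
[ 495.09 -193.8    65.21] [ 457.57 -252.62   55.58] [ 490.48 -209.89  110.46]
```

Request:
send_rows --targets '[{"offset": [0.5, 0.1, -2], "spin": 0.03}, {"offset": [1.05, 0.2, -5], "spin": 0.07}, {"offset": [1.05, 0.2, -8], "spin": 0.07}, {"offset": [1.05, 0.2, -11], "spin": 0.07}, {"offset": [1.05, 0.2, -13], "spin": 0.07}, {"offset": [1.05, 0.2, -13], "spin": 0.07}, {"offset": [1.05, 0.2, -13], "spin": 0.07}]'

```text
time_s: 12.7
eef_pos: [490.8, -212.0, 46.6]
ee_rot: [-0.0, 0.8, 0.601, -0.0]
force: [0.6, 0.1, 0.4]
grip_width: 1.0
grip_force: 0.0
```

```bash
python3 w.py w5
python3 - <<'E'
from dots import *
d=np.load('w5.npz');im,D,K,V=[d[k] for k in ('im','D','K','V')]
for a in range(6):
    P=np.array([487.41+22.25*np.cos(2.34+a*np.pi/3),-216.5+22.25*np.sin(2.34+a*np.pi/3),63,1]);x=K@V[:3]@P;print(a,x[:2]/x[2]*1.5)
E
```

```text
t 12.7 tcp [ 490.8 -212.    46.6] tooly -0.283 F [0.6 0.1 0.4] 1.0000899508001166
0 [316.26 353.44]
1 [318.83 411.29]
2 [373.53 438.42]
3 [427.78 410.82]
4 [429.36 352.94]
5 [372.54 322.58]
```

View pics/w5.png

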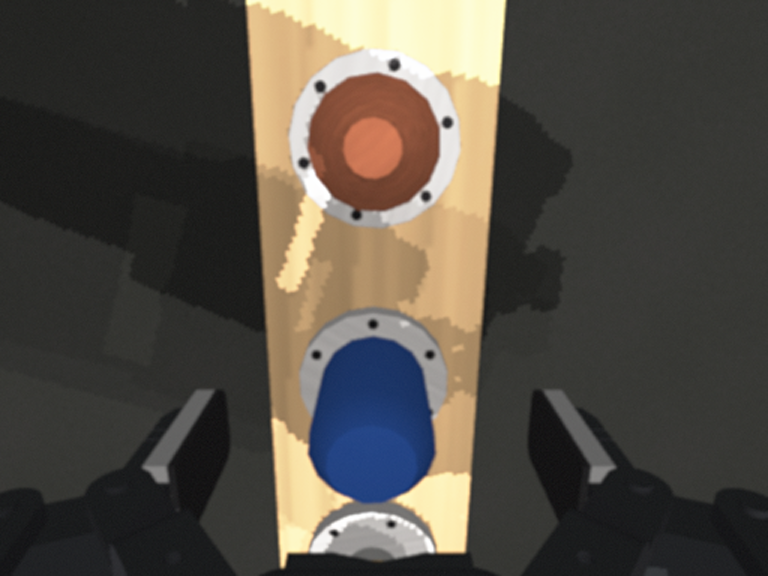

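The dots land within 2 px of the prediction, so the blue pose is confirmed. Grasping now.

Request:
send_rows --targets '[{"offset": [-0.35, -0.45, -1], "spin": 0}, {"offset": [-0.35, -0.45, -2.2], "spin": 0}, {"offset": [-0.35, -0.45, -2.2], "spin": 0}]'

```text
time_s: 13.0
eef_pos: [486.1, -217.2, 23.3]
ee_rot: [-0.001, 0.8, 0.6, -0.0]
force: [0.1, 0.3, -0.1]
grip_width: 0.997
grip_force: 0.0
```

Request:
send_rows --targets '[{"offset": [0, 0, 0], "spin": 0}, {"offset": [0, 0, 0], "spin": 0}, {"offset": [0, 0, 0], "spin": 0}, {"offset": [0, 0, 0], "spin": 0}, {"offset": [0, 0, 0], "spin": 0}, {"offset": [0, 0, 0], "spin": 0}]' --grip 0 --squeeze 70

```text
time_s: 13.5
eef_pos: [487.8, -218.2, 27.1]
ee_rot: [0.002, 0.8, 0.6, 0.0]
force: [-4.3, 0.9, 21.1]
grip_width: 0.404
grip_force: 79.8
```

Request:
send_rows --targets '[{"offset": [0, 0, 0.5], "spin": 0}, {"offset": [0, 0, 2], "spin": 0}, {"offset": [0, 0, 5], "spin": 0}, {"offset": [0, 0, 8], "spin": 0}, {"offset": [0, 0, 11], "spin": 0}, {"offset": [0, 0, 14], "spin": 0}, {"offset": [0, 0, 16], "spin": 0}]'

```text
time_s: 14.08
eef_pos: [487.0, -217.4, 187.2]
ee_rot: [0.001, 0.8, 0.6, 0.0]
force: [1.0, -0.6, -2.5]
grip_width: 0.4
grip_force: 78.1
```

```bash
python3 w.py w6 blue_head blue_stem_tip
```

```text
t 14.0833 tcp [ 487.  -217.4  187.2] tooly -0.284 F [ 1.  -0.6 -2.5] 0.3996987069848528
blue_head 0.79 [247.8 254. ] [ 490.5 -198.5  250.1]
```

View pics/w6.png

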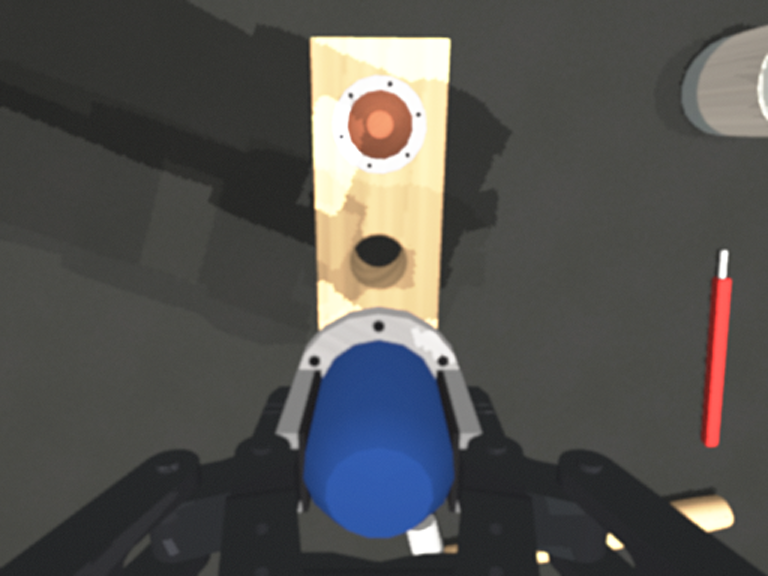

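The head is held square in the pads, with dots at (314,361), (378,326) and (443,361).

Run:
```python
from dots import *
d=np.load('w6.npz');im,D,K,V=[d[k] for k in ('im','D','K','V')]
uv=[refine(im,np.array(p)/1.5,4) for p in [(314,361),(378,326),(443,361)]]
for z in (220,223,226):
    P=[atz(K,V,u,z)[:2] for u in uv]; print(z,*fit(P,[0,-1,-2]))
for p in [(378,315),(345,333),(420,335)]: print(dep(D,K,V,np.array(p)/1.5,0))
```

```text
220 [ 486.5  -217.94 -135.9    22.84] 0.0009523104977359025
223 [ 486.95 -216.38 -142.18   22.37] 0.0009134801834105307
226 [ 487.39 -214.82 -148.46   21.9 ] 0.0008754580822621905
[ 494.24 -191.49  223.53]
[ 483.14 -194.54  222.51]
[ 504.41 -200.81  224.02]
```

Request:
send_rows --targets '[{"offset": [0, 0.5, 2], "spin": 0}, {"offset": [0.5, 2.5, 4], "spin": 0}, {"offset": [1, 5.5, 5], "spin": 0}, {"offset": [1.5, 9, 5], "spin": 0}, {"offset": [2, 12.5, 5], "spin": 0}, {"offset": [2.5, 16, 5], "spin": 0}, {"offset": [3, 19.5, 5], "spin": 0}, {"offset": [3.5, 23, 5], "spin": 0}]'

```text
time_s: 14.9
eef_pos: [520.9, 14.7, 231.9]
ee_rot: [-0.001, 0.8, 0.6, -0.001]
force: [0.2, 0.0, -1.4]
grip_width: 0.398
grip_force: 78.4
```

Request:
send_rows --targets '[{"offset": [0.5, 3.5, 0], "spin": 0}, {"offset": [1, 7, 0], "spin": 0}, {"offset": [1.3, 10.5, 0], "spin": 0}, {"offset": [1.6, 14, 0], "spin": 0}, {"offset": [1.9, 17, 0], "spin": 0}, {"offset": [2.2, 19, 0], "spin": 0}, {"offset": [2.2, 19.5, 0], "spin": 0}, {"offset": [2.2, 19.5, 0], "spin": 0}]'

```text
time_s: 15.57
eef_pos: [542.9, 208.7, 231.8]
ee_rot: [-0.001, 0.799, 0.601, -0.002]
force: [0.8, -0.1, -3.0]
grip_width: 0.405
grip_force: 78.4
```

```bash
python3 w.py w7 spindle ejector_top
```

```text
t 15.5667 tcp [542.9 208.7 231.8] tooly -0.282 F [ 0.8 -0.1 -3. ] 0.40456823429617417
spindle 0.81 [220.6  84. ] [539.1 293.9 101.9]
ejector_top 0.75 [218.   80.3] [537.9 297.3 101.5]
```

View pics/w7.png

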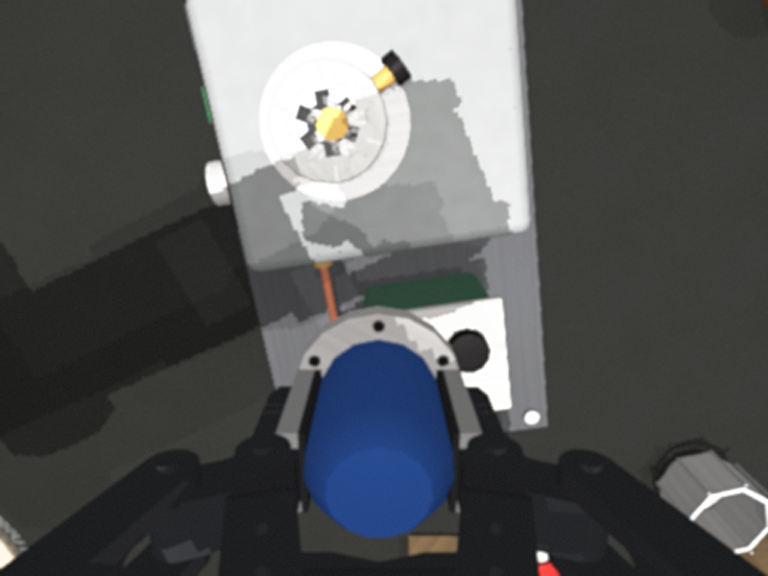

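Request:
send_rows --targets '[{"offset": [-0.2, 1.2, -2], "spin": 0}, {"offset": [-0.4, 2.4, -4], "spin": 0}, {"offset": [-0.4, 2.4, -4.5], "spin": 0}, {"offset": [-0.4, 2.4, -4.5], "spin": 0}, {"offset": [-0.4, 2.4, -4.5], "spin": 0}]'

```text
time_s: 16.13
eef_pos: [540.1, 230.8, 189.8]
ee_rot: [0.0, 0.8, 0.6, 0.0]
force: [0.3, -0.7, -2.4]
grip_width: 0.405
grip_force: 78.4
```

```bash
python3 w.py w8 spindle ejector_top
cat > rect.py <<'E'
from dots import *
import sys
def rect(n,c,z=130,h=36,s=8):
    d=np.load(n+'.npz');im,D,K,V=[d[k] for k in ('im','D','K','V')]
    N=2*h*s; xs=np.linspace(-h,h,N); X,Y=np.meshgrid(xs,-xs)
    P=np.stack([c[0]+X,c[1]+Y,np.full_like(X,z),np.ones_like(X)],-1)@(K@V[:3]).T
    u=(P[...,:2]/P[...,2:]).astype(np.float32)
    return cv2.remap(im,u[...,0],u[...,1],cv2.INTER_CUBIC)
if __name__=='__main__':
    c=(float(sys.argv[3]),float(sys.argv[4]))
    r=np.hstack([rect(n,c,h=34,s=5.8) for n in sys.argv[1:3]]); cv2.imwrite('pics/rect.png',r[:,:,::-1]); print(r.shape)
E
python3 rect.py w7 w8 541 290
```

```text
t 16.1333 tcp [540.1 230.8 189.8] tooly -0.285 F [ 0.3 -0.7 -2.4] 0.40536952869031034
spindle 0.69 [225.8 112.7] [537.9 293.9 101.6]
ejector_top 0.9 [228.  111.2] [539.9 294.5 102. ]Traceback (most recent call last):
  File "rect.py", line 11, in <module>
    r=np.hstack([rect(n,c,h=34,s=5.8) for n in sys.argv[1:3]]); cv2.imwrite('pics/rect.png',r[:,:,::-1]); print(r.shape)
                 ~~~~^^^^^^^^^^^^^^^^
  File "rect.py", line 5, in rect
    N=2*h*s; xs=np.linspace(-h,h,N); X,Y=np.meshgrid(xs,-xs)
                ~~~~~~~~~~~^^^^^^^^
    num = operator.index(num)
TypeError: 'float' object cannot be interpreted as an integer
```

```bash
sed -i 's/N=2\*h\*s/N=int(2*h*s)/' rect.py; python3 rect.py w7 w8 541 290
```

```text
(394, 788, 3)
```

View pics/rect.png

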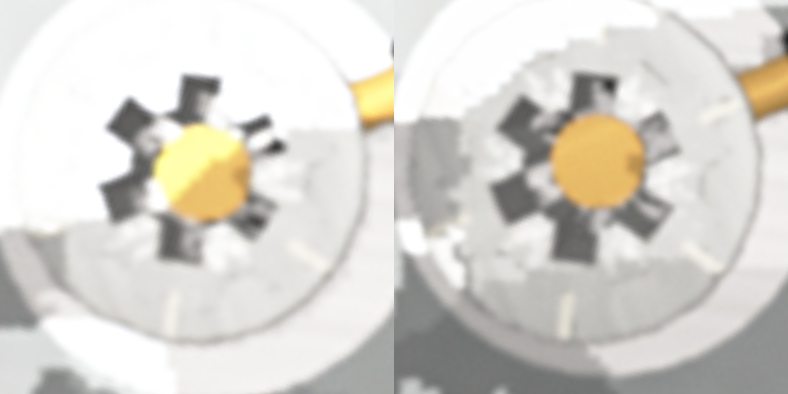

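The slot marks agree in both views: white lines at about (172,314), (308,257), (322,110) and (48,230) in each panel. Next is a template fit.

Run:
```python
from rect import *
px=np.array([(48,230),(172.5,314),(308,257.5),(322,110)]); P=np.c_[541+(px[:,0]-197)/5.794,290-(px[:,1]-197)/5.794]
x,c=fit(P,[0,1,2,3]);print('lines',x,c,'ang mod60',np.mod(x[2],np.pi/3))
# template: socket boundary on w8, dark inside (excluding plate) vs face
from scipy.optimize import minimize
c0=(541,293);h=30;s=8
for n in ('w7','w8'):
    r=rect(n,c0,h=h,s=s); g=cv2.GaussianBlur(r.astype(np.float32).mean(2),(0,0),4); sat=r.max(2).astype(float)-r.min(2)
    N=g.shape[0];xs=np.linspace(-h,h,N);X,Y=np.meshgrid(xs,-xs)
    best=[]
    for dx in np.arange(-4,4.1,.5):
      for dy in np.arange(-5,5.1,.5):
        rr=np.hypot(X-dx,Y-dy);th=np.arctan2(Y-dy,X-dx)
        ring=(rr>11.5)&(rr<19)
        for a in np.arange(0,np.pi/3,.05):
            t=np.mod(th-a+np.pi/6,np.pi/3)-np.pi/6; w=np.abs(rr*np.sin(t))<4
            i=ring&w&(rr<16.5); o=ring&~i
            best.append((g[o].mean()-g[i].mean(),c0[0]+dx,c0[1]+dy,a))
    best.sort(reverse=True);print(n,np.array(best[:4]))
```

```text
lines [539.19 294.83   3.56  25.68] 0.33976104243996247 ang mod60 0.4175757744015367
w7 [[ 91.41 540.   295.     0.4 ]
 [ 90.39 540.   294.5    0.4 ]
 [ 89.51 540.5  295.     0.4 ]
 [ 88.59 539.5  295.     0.4 ]]
w8 [[ 83.82 540.   295.     0.4 ]
 [ 82.71 539.5  295.     0.4 ]
 [ 81.43 540.   295.5    0.4 ]
 [ 81.11 540.   294.5    0.4 ]]
```

Request:
send_rows --targets '[{"offset": [0, 2, 0], "spin": 0.08}, {"offset": [0, 4.5, -1], "spin": 0.167}, {"offset": [0, 6.3, -2.5], "spin": 0.167}, {"offset": [0, 6.3, -4], "spin": 0.167}, {"offset": [0, 6.3, -4.7], "spin": 0.167}, {"offset": [0, 6.3, -4.7], "spin": 0.167}, {"offset": [0, 6.3, -4.7], "spin": 0.167}, {"offset": [0, 6.3, -4.7], "spin": 0.167}]'

```text
time_s: 16.95
eef_pos: [540.4, 294.3, 143.5]
ee_rot: [0.0, 0.748, 0.664, 0.001]
force: [0.2, -0.3, -2.1]
grip_width: 0.4
grip_force: 78.4
```

```bash
python3 w.py w9
python3 - <<'E'
from dots import *
d=np.load('w9.npz');im,D,K,V=[d[k] for k in ('im','D','K','V')]
z=ctrl.sense()['eef_pos'][2]+36.6
uv=[refine(im,np.array(p)/1.5,4) for p in [(314,361),(378,326),(443,361)]]
P=[atz(K,V,u,z)[:2] for u in uv]; x,c=fit(P,[0,-1,-2]);print(x,c,np.mod(x[2],np.pi/3))
E
```

```text
t 16.95 tcp [540.4 294.3 143.5] tooly -0.118 F [ 0.2 -0.3 -2.1] 0.3995227447315003
[540.33 295.67 -16.35  22.24] 0.0002806745153335381 0.4056929320045377
```

Request:
send_rows --targets '[{"offset": [-0.05, -0.07, 0], "spin": 0}, {"offset": [-0.05, -0.07, -0.6], "spin": 0}, {"offset": [-0.05, -0.07, -1.0], "spin": 0}, {"offset": [-0.05, -0.07, -1.3], "spin": 0}, {"offset": [-0.05, -0.07, -1.6], "spin": 0}, {"offset": [-0.05, -0.07, -1.8], "spin": 0}, {"offset": [-0.05, -0.07, -2.0], "spin": 0}, {"offset": [-0.05, -0.07, -2.0], "spin": 0}]'

```text
time_s: 17.67
eef_pos: [539.0, 294.1, 121.6]
ee_rot: [-0.0, 0.747, 0.665, -0.0]
force: [-1.1, 0.8, -2.0]
grip_width: 0.4
grip_force: 78.4
```

Request:
send_rows --targets '[{"offset": [0, 0, -0.4], "spin": 0}, {"offset": [0, 0, -0.8], "spin": 0}, {"offset": [0, 0, -1.2], "spin": 0}, {"offset": [0, 0, -1.5], "spin": 0}, {"offset": [0, 0, -1.8], "spin": 0}, {"offset": [0, 0, -2.0], "spin": 0}, {"offset": [0, 0, -2.1], "spin": 0}, {"offset": [0, 0, -2.1], "spin": 0}]'

```text
time_s: 18.33
eef_pos: [539.2, 294.2, 102.3]
ee_rot: [0.0, 0.747, 0.665, 0.0]
force: [-3.7, -2.3, 8.3]
grip_width: 0.404
grip_force: 80.9
```

Request:
send_rows --targets '[{"offset": [0.05, 0.03, -0.15], "spin": 0}, {"offset": [0.05, 0.03, -0.3], "spin": 0}, {"offset": [0.05, 0.03, -0.45], "spin": 0}, {"offset": [0.05, 0.03, -0.45], "spin": 0}, {"offset": [0.05, 0.03, -0.45], "spin": 0}]'

```text
time_s: 18.75
eef_pos: [539.5, 294.3, 102.0]
ee_rot: [0.001, 0.747, 0.665, 0.001]
force: [-18.3, -7.9, 38.1]
grip_width: 0.406
grip_force: 87.6
```

Request:
send_rows --targets '[{"offset": [-0.07, -0.04, 0.05], "spin": 0}, {"offset": [-0.1, -0.05, 0.1], "spin": 0}, {"offset": [-0.1, -0.05, 0.1], "spin": 0}, {"offset": [-0.1, -0.05, 0.1], "spin": 0}]'

```text
time_s: 19.08
eef_pos: [539.5, 294.4, 102.1]
ee_rot: [0.001, 0.747, 0.665, 0.002]
force: [-10.3, -2.0, 28.1]
grip_width: 0.401
grip_force: 85.4
```

```bash
python3 w.py w10
python3 - <<'E'
from dots import *
d=np.load('w10.npz');im,D,K,V=[d[k] for k in ('im','D','K','V')]
uv=[refine(im,np.array(p)/1.5,4) for p in [(314,361),(378,326),(443,361)]]
for z in (136,138,140):
    P=[atz(K,V,u,z)[:2] for u in uv]; x,c=fit(P,[0,-1,-2]);print(z,x,c,np.mod(x[2],np.pi/3))
for p in [(378,315),(345,333),(420,335),(378,300),(378,290),(378,270)]: print(p,dep(D,K,V,np.array(p)/1.5,0))
E
```

```text
t 19.0833 tcp [539.5 294.4 102.1] tooly -0.117 F [-10.3  -2.   28.1] 0.40137458164318857
136 [539.13 294.2    2.5   22.64] 4.471783188266641e-05 0.4061763631041777
138 [539.25 295.27   2.5   22.33] 4.349011980387062e-05 0.40617636310365013
140 [539.36 296.34   2.5   22.02] 4.227949632034013e-05 0.40617636310381533
(378, 315) [542.35 321.06 138.63]
(345, 333) [531.92 316.2  137.56]
(420, 335) [553.86 313.99 140.16]
(378, 300) [542.61 322.99 130.49]
(378, 290) [542.86 324.91 126.33]
(378, 270) [543.02 325.4  103.64]
```

View pics/w10.png

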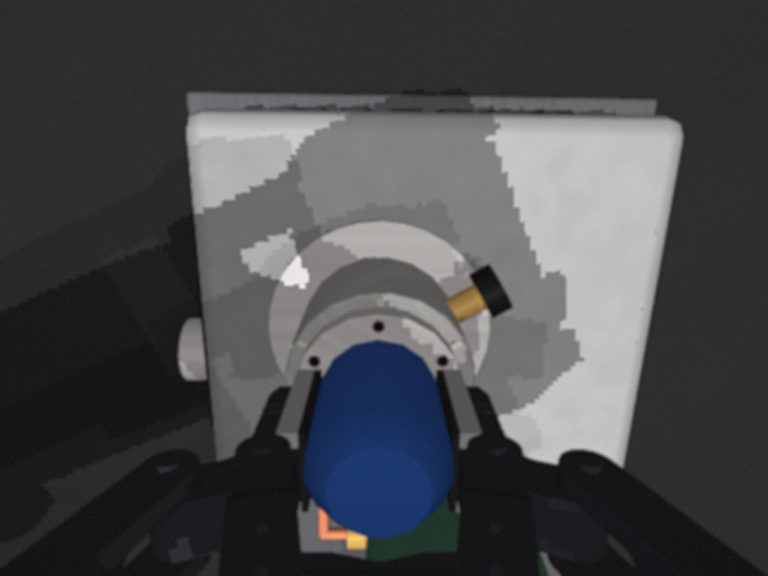

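The flange top is at z≈138 and sits flat on the nose, with its dots in line with the white marks. It is pressed with about 28 N, so I'm handing in.

```bash
python3 -c "
from rig import ctrl
print(ctrl.finish_job())"
```

```text
the job is handed in; nothing more can be done
None
```

The job is handed in at about 19 s: I pulled the oiler lever to its stop and eased it back to rest, and the blue head is meshed and held fully home on the spindle nose, pressed with about 28 N.

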